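Load the ribbed tube bed and draw its gate tight with the cam lock

ROBOT

A 6-joint arm with a two-finger parallel gripper is mounted at the origin on the work surface; the furniture and walls round the work are solid. World frame = base frame: x ahead of the robot, y to its left, z up, the work surface at z = 0. Lengths are in m, angles in rad, forces in N, time in s.
With the tool pointing down it reaches from about 0.25 to 0.775 m from the base axis. Payload 4 kg.
Tool frame: the origin (TCP) lies between the finger pads; the fingertips stand 14 mm ahead of it and the grasp point (between the pads) lies 5 mm behind it (tip_reach is the distance from the TCP to the fingertips, in m); z points along the fingers, y is the line along which they close (so a half turn about z gives the same grasp; the last joint's range is limited). The gripper opens to 94 mm and grips with 3 to 60 N. Pads are 16 mm wide; open, the fingers measure 119 mm over their backs; the gripper's body (75 mm by 177 mm) begins 78 mm behind the grasp point.
Start: joints at [-1.433, 0.087, 1.371, -0, 1.684, -0.103], TCP at [0.131, -0.534, 0.22] pointing down, gripper open.
Joint ranges: [-3.1, 3.1], [-0.76, 2.03], [0.27, 2.55], [-1.08, 4.22], [0.17, 2.65], [-2.57, 2.57]. Speed limits (rad/s): [2.79, 2.79, 3.14, 3.14, 3.14, 3.14].

INTERFACE

Orientations are given as [roll, pitch, yaw] about the fixed x, y, z axes, in that order (R = Rz(yaw) Ry(pitch) Rx(roll)).
In Python, from bench import * gives the robot as it stands. The module is installed in compiled form; this text tells all that it offers.
- The arm moves only by the tool servo_tool, never from a script. Its argument "targets" is a list of rows, each a list of 4 numbers: the shift along the tool's x, y, z in cm, then the turn about the tool's z in degrees. A call has 1 to 8 rows; each row is the pose to reach, as a shift and turn from the pose commanded when the call began, along the tool's axes at that moment; what a row does not reach only later rows make up. A row lasts 1/8 s, in which the tool goes at most 62.5 mm and 10.7 degrees, less where a joint would pass 70% of its speed; a pose out of reach is approached as far as the arm can. A call with a gripper value outside its range is refused whole. "claw" is the closure in counts, from 0 (fully open) to 255 (shut), set as the call begins (left out, the last holds). The fingers move at their own pace and stop on an object; the grip force is fixed at half the most. Time passes only in rows, so rows that repeat a pose let the fingers close. It gives the time, the measured TCP pose, the force, the opening and the grip force at its end, in the units of the state.
- get_obs(): the state, without advancing time (a new reading comes with each control period).
- snapshot(name): name is "side" or "top"; returns the picture (400x640x3 uint8, blue, green, red); there is no depth.
- camera_model(name): a dict with "camera_matrix" (3x3 intrinsics, pixels), "camera_from_world" (4x4, takes a point from world to camera coordinates). Camera axes: x right, y up, looking along -z (the intrinsics and any distortion apply to the point x, -y, -z); pixel columns grow to the right and rows downward; lengths in m; the calibration is good to about 2 mm. A picture is of the moment at which its call begins. camera_model takes no time and is no camera call.
- close_job(): hands the job in; it is judged then, once.
The state is a dict: "time": time; "joint_positions": joint angles; "qvel": joint speeds; "joint_torque": joint torques, N m; "tool_pos": TCP position; "ee_rot": TCP orientation; "wrist_force": force on the tool from outside, world axes, zero at the start; "wrist_torque": the same for the moment, N m; "width": finger opening in m; "finger_force": force on a finger pad.
Only numpy, scipy, OpenCV 4.12 (cv2) and the standard library are available. Lean on these libraries where they do the work, as an engineer would, in place of code of your own. Each camera call takes 0.05 s, during which the arm holds its last target. There are 200 camera calls.

TASK

Load the tube bed: the bed is locked and empty, so turn the cam disc back half a turn to its open stop, draw the gate fully back, and then lay every sample tube from the mat in a groove of its own on the ribs, so that it rests still in the notches. Then push the gate up until it meets the spring buffer, so that its bolt pin stands in the mouth of the cam's hook, and turn the disc half a turn clockwise to its stop so that the hook draws the bolt in and holds the gate tight with all the tubes still in their grooves. Do not disturb the timer, the wash bottle or the tip box.

Things in the scene. Friction and masses are not known exactly. Their poses are not given: they have to be found in the camera images.
- tube_bed: Fixed bed: aluminium base plate, x -125 to 122, y -72 to 110 mm, top at z 8. Origin on the table; y along the four grooves (x = -20, 20, 60, 100 mm), z up. Two white ribs, 8 mm thick, at y -31 and 17 (40 mm clear between) have a 90-degree V-notch per groove, bottom z 22, flat tops z 32. Backstop face y -60, top z 48. Gate face y 91 fully open, y 46 tight (106 mm for a 100 mm tube).
- groove1 (a point): Where the middle of a tube seated in groove 1 belongs: on its axis, 33 mm above the table, half-way between backstop and tight gate (bed y = -7 mm); axes as the bed's, y along the groove. Clear base plate 25 mm below it between the ribs.
- groove2 (a point): Where the middle of a tube seated in groove 2 belongs: on its axis, 33 mm above the table, half-way between backstop and tight gate (bed y = -7 mm); axes as the bed's, y along the groove. Clear base plate 25 mm below it between the ribs.
- groove3 (a point): Where the middle of a tube seated in groove 3 belongs: on its axis, 33 mm above the table, half-way between backstop and tight gate (bed y = -7 mm); axes as the bed's, y along the groove. Clear base plate 25 mm below it between the ribs.
- groove4 (a point): Where the middle of a tube seated in groove 4 belongs: on its axis, 33 mm above the table, half-way between backstop and tight gate (bed y = -7 mm); axes as the bed's, y along the groove. Clear base plate 25 mm below it between the ribs.
- gate (a joint): Slide of the aluminium gate, m: 0 fully open, grows as it is pushed along the bed's -y to the backstop, end 0.047. It stays where left (friction 1 N) up to 0.036; there it meets a spring buffer (1.6 N, rising 0.4 N per mm) that returns it to 0.036 unless the cam holds it. Drawn tight it reads about 0.045. It pushes tubes before it along the grooves.
- gate_grip (a point): Middle of the gate's upright black grip, 66 mm above the table: block 30 mm along the bed's x, 12 mm along y, its top 81 mm above the table. The gate plate below it is 150 mm wide, 8 mm thick, top at 48 mm. Moves with the gate; axes as the bed's.
- bolt_pin (a point): Downward pin, 6 mm thick, at the end of the gate's steel bolt, 18 mm above the table (bolt top 30 mm). It moves with the gate on a line through the cam's axis: 57 mm from the axis with the gate fully open, 21 mm at gate = 0.036, 12 mm when drawn tight.
- cam (a joint): Cam disc, rad, growing clockwise from above: 0 = open stop (hook's mouth and pointer line face bed +y, to the bolt), 3.14 = locked stop (pointer to bed -y). Stays where left (0.04 N m friction). Hook = spiral rib on the disc: lets the pin in at cam below 0.4; beyond 0.55 it closes behind a pin within 24 mm of the axis, draws it in to 12 mm by 2.75, then holds. A pin farther out is missed.
- cam_grip (a point): On the cam's upright axis, middle of its black grip bar, 54 mm above the table: bar 44 mm long along this point's y, 12 mm wide along x, from 38 to 66 mm above the table; white pointer line on its +y end. Turns with the disc (68 mm across, its hook rib 23 mm above the table). The axis lies at bed x = -90, y = 0 mm.
- bench_mat: Fixed grey bench mat 245 x 130 x 2 mm on the left on which the tubes lie at the start; origin at the centre of its underside.
- tube1_mid (a point): Middle of a round white sample tube with a grey cap, lying down: 16 mm diameter, 100 mm long along this point's y (cap at the +y end; either way round will do), 25 g. On its axis, 8 mm above what it lies on. It can roll. Some of the four tubes may be absent.
- tube2_mid (a point): Middle of a round white sample tube with a grey cap, lying down: 16 mm diameter, 100 mm long along this point's y (cap at the +y end; either way round will do), 25 g. On its axis, 8 mm above what it lies on. It can roll. Some of the four tubes may be absent.
- tube3_mid (a point): Middle of a round white sample tube with a grey cap, lying down: 16 mm diameter, 100 mm long along this point's y (cap at the +y end; either way round will do), 25 g. On its axis, 8 mm above what it lies on. It can roll. Some of the four tubes may be absent.
- tube4_mid (a point): Middle of a round white sample tube with a grey cap, lying down: 16 mm diameter, 100 mm long along this point's y (cap at the +y end; either way round will do), 25 g. On its axis, 8 mm above what it lies on. It can roll. Some of the four tubes may be absent.
- timer: Bystander: small white bench timer 60 x 62 x 28 mm, origin at the centre of its underside.
- wash_bottle: Bystander: white wash bottle with red top, 104 x 67 x 212 mm, origin at the centre of its underside.
- tip_box: Bystander: green-topped tip box 86 x 122 x 64 mm, origin at the centre of its underside.
There are look-alikes about, which are no part of the job. What is shaped like the part that bears tube1_mid but pink is not meant.

How it is judged:
By the outcome, as a careful person would: the job done as asked, in the order asked, and still so for the second after the job is handed in, with the robot touching nothing.
Of tube1, tube2, tube3, tube4 only 2 to 4 are there at a start; the rules pass over those that are not, and their reading is None.
At some moment in a run one of tube1, tube2, tube3, tube4 may be knocked a few centimetres aside while the robot is not near it.
Once in a run the grip may slacken for a moment while it holds something.
It also fails if it takes over 210 s, if anything falls off the work surface, if the arm or the gripper's body presses on something with over 40 N, if the wrist force passes 120 N, or if a joint passes its speed limit or range.

## Working session

There is one attempt and no reset: what is moved stays moved. The work goes in short steps, Python scripts to look and compute and a tool call to move; the robot and the scene stay as the last step left them, time stands still between calls to the robot, and variables do not carry over. Pictures are saved under pics/ and viewed, at most 14 in all, crops included, and the job is handed in when it is done.

Besides the shell and the picture viewer there is one more tool, called as name(argument=value, ...), one argument or row to a line, values as JSON. servo_tool: Moves the arm, as the interface text tells. Its arguments: {"type":"object","properties":{"targets":{"type":"array"},"claw":{"type":"number"}},"required":["targets"]}

```bash
mkdir -p pics; cat > h.py <<'E'
from bench import *
import numpy as np, cv2
def snap(n,f):
    im=snapshot(n); cv2.imwrite('pics/'+f+'.png',im); return im
def ray(n,u,v):
    m=camera_model(n);K=np.array(m['camera_matrix']);T=np.array(m['camera_from_world'])
    d=np.linalg.inv(K)@[u,v,1]; d=np.array([d[0],-d[1],-d[2]])
    R=T[:3,:3]; return -R.T@T[:3,3], R.T@d
def onz(n,u,v,z):
    o,d=ray(n,u,v); return o+d*(z-o[2])/d[2]
def proj(n,p):
    m=camera_model(n);K=np.array(m['camera_matrix']);T=np.array(m['camera_from_world'])
    c=T[:3,:3]@np.array(p)+T[:3,3]; q=K@[c[0],-c[1],-c[2]]; return q[:2]/q[2]
E
python3 - <<'E'
from h import *
for n in('top','side'):
    snap(n,n+'0'); m=camera_model(n); print(n,sorted(m),ray(n,320,200)); 
    for p in [(0.3,0.3,0),(0.6,-.3,0)]: print(proj(n,p))
print(get_obs())
E
```

```text
top ['camera_from_world', 'camera_matrix'] (array([0.17953728, 0.09897164, 1.69066129]), array([ 0.16378956,  0.02189674, -0.98628123]))
[273.86258083 244.02440554]
[439.90503932 162.85703064]
side ['camera_from_world', 'camera_matrix'] (array([-0.52794175,  0.1405588 ,  1.22115321]), array([ 0.64912893, -0.03082669, -0.76015688]))
[247.61051879 258.52965884]
[441.03367799 179.11650332]
{'time': 0.1, 'joint_positions': array([-1.43311425e+00,  8.78714155e-02,  1.37205682e+00, -1.63492845e-05,
        1.68360106e+00, -1.03068225e-01]), 'qvel': array([-5.62342958e-04, -2.14212651e-03, -4.51999553e-03,  3.31697929e-04,
        2.39712976e-03, -4.73959260e-05]), 'joint_torque': array([ 2.15696295e-03, -3.41251624e+01, -3.03302336e+01,  7.20179407e-02,
        3.03737854e-02, -1.00689392e-04]), 'tool_pos': array([ 0.13108182, -0.53368429,  0.21844998]), 'ee_rot': array([-3.13966462e+00, -1.83089705e-04,  2.40748298e-01]), 'wrist_force': array([-0.62823646,  0.14575452,  0.52237489]), 'wrist_torque': array([ 0.07821658, -0.0230235 ,  0.00405541]), 'finger_force': 0.0, 'width': 0.09355843059945326}
```

View pics/top0.png

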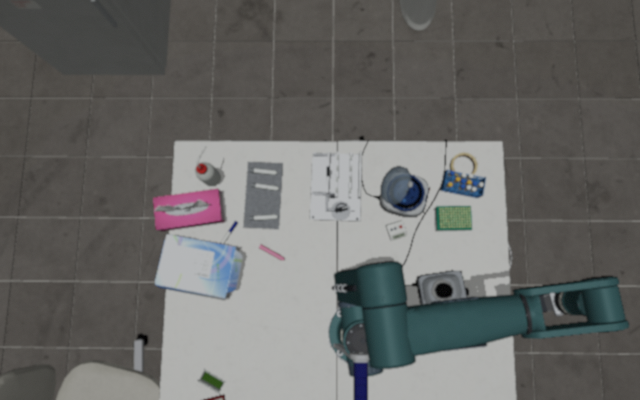

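View pics/side0.png

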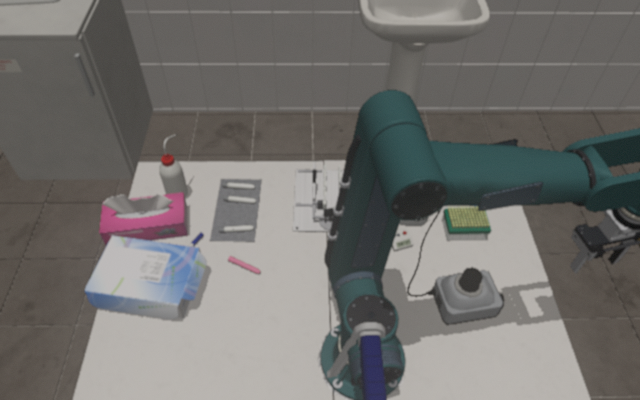

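Top view: mat at about (264,195) with three tubes at y≈171, 186 and 217; bed around (336,187), with something round at (340,209). The side view also shows three tubes. The pink tube at (272,252) is the decoy. Next I'll enlarge the work area.

```bash
python3 - <<'E'
import cv2,numpy as np
t=cv2.imread('pics/top0.png')
cv2.imwrite('pics/c0.png',cv2.resize(t[145:228,235:375],None,fx=5.7,fy=5.7,interpolation=cv2.INTER_CUBIC))
from h import *
for a in [(312,154),(360,154),(360,219),(310,219)]: print(a,onz('top',*a,.008))
for a in [(340,209)]: print(a,onz('top',*a,.05))
E
```

```text
(312, 154) [0.62950604 0.1670965  0.008     ]
(360, 154) [ 0.6301211 -0.0083887  0.008    ]
(360, 219) [ 0.39087559 -0.00727998  0.008     ]
(310, 219) [0.38981589 0.17154999 0.008     ]
(340, 209) [0.4204375  0.06511366 0.05      ]
```

View pics/c0.png

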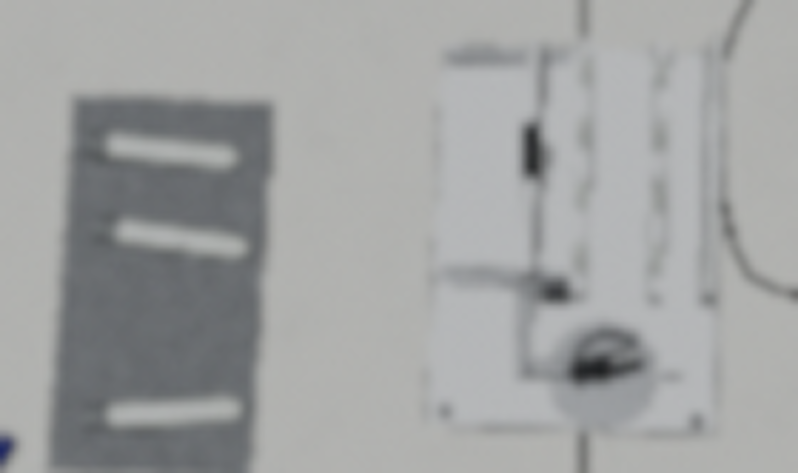

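```bash
cat >> h.py <<'E'
def tubes(im,z=.010,roi=(150,235,236,300)):
    a,b,c,d=roi; s=im[a:b,c:d].astype(int)
    k=6; big=cv2.resize(im[a:b,c:d],None,fx=k,fy=k,interpolation=cv2.INTER_CUBIC)
    g=cv2.cvtColor(big,cv2.COLOR_BGR2GRAY); m=(g>160).astype(np.uint8)
    out=[]
    for ct in cv2.findContours(m,cv2.RETR_EXTERNAL,cv2.CHAIN_APPROX_NONE)[0]:
        A=cv2.contourArea(ct)/k/k
        if 80<A<400:
            (x,y),(w,h),_=cv2.minAreaRect(ct); vx,vy,_,_=cv2.fitLine(ct,cv2.DIST_L2,0,.01,.01).ravel()
            f=lambda X,Y:onz('top',c+(X+.5)/k-.5,a+(Y+.5)/k-.5,z)
            p=f(x,y); L=max(w,h)/2; q=f(x+vx*L,y+vy*L)-f(x-vx*L,y-vy*L)
            out.append((p.round(4),'len',np.hypot(*q[:2]).round(4),'ang_from_y',round(float(np.degrees(np.arctan(-q[0]/q[1]))),1),A))
    return out
E
python3 - <<'E'
from h import *
t=cv2.imread('pics/top0.png')
for o in tubes(t): print(o)
k=5.7
C=[(445,48),(718,45),(715,432),(435,428)]
B=[(122,110),(122,-72),(-125,-72),(-125,110)]
W=[onz('top',235+u/k,145+v/k,.008)[:2] for u,v in C]; print(np.round(W,4))
M,_=cv2.estimateAffinePartial2D(np.array(B,np.float32)/1000,np.array(W,np.float32)); 
s=np.hypot(M[0,0],M[1,0]);th=np.arctan2(M[1,0],M[0,0]);print('bed',M[:,2],np.degrees(th),s)
def bp(x,y,z): 
    p=M[:,2]+np.array([[np.cos(th),-np.sin(th)],[np.sin(th),np.cos(th)]])@[x/1000,y/1000]; return [*p,z/1000]
def cr(p): q=proj('top',p); return ((q-[235,145])*k).round(0)
for nm,p in dict(camaxis=(-90,0,8),camtop=(-90,0,66),rib1=(100,17,32),rib1b=(-20,17,32),rib2=(100,-31,32),rib2b=(-20,-31,32),back=(40,-60,48),gateT=(40,46,48),grip=(20,52,81)).items(): print(nm,np.round(bp(*p),4),cr(bp(*p)))
E
```

```text
[[ 0.6317  0.1632]
 [ 0.6343 -0.0119]
 [ 0.3844 -0.0088]
 [ 0.3859  0.1668]]
bed [0.51042816 0.05850292] -0.44703784478137404 0.9893443642101597
camaxis [0.4204 0.0592 0.008 ] [606. 375.]
camtop [0.4204 0.0592 0.066 ] [609. 361.]
rib1 [0.6106 0.0747 0.032 ] [583.  71.]
rib1b [0.4906 0.0757 0.032 ] [581. 258.]
rib2 [0.6102 0.0267 0.032 ] [659.  72.]
rib2b [0.4902 0.0277 0.032 ] [658. 259.]
back [ 0.55   -0.0018  0.048 ] [707. 160.]
gateT [0.5508 0.1042 0.048 ] [536. 158.]
grip [0.5308 0.1103 0.081 ] [526. 178.]
```

```bash
python3 - <<'E'
from h import *
t=cv2.imread('pics/top0.png')
g=cv2.cvtColor(t,cv2.COLOR_BGR2GRAY)
print(g[168:175,244:284]); 
s=g[148:225,306:366]
cl=cv2.createCLAHE(3,(2,2)).apply(cv2.resize(s,None,fx=9,fy=7.8*9/7.8,interpolation=cv2.INTER_CUBIC))
cl=cv2.resize(cl,(540,600))
cv2.imwrite('pics/c1.png',cl)
E
```

```text
[[176 176 169 147 121 107 103  99 103 114 130 139 138 133 132 126 121 119
  117 116 115 115 114 113 112 110 109 107 107 108 107 106 105 106 106 107
  107 109 129 159]
 [176 176 170 148 122 109 107 105 108 126 151 162 162 160 157 154 149 147
  144 142 141 138 135 131 128 125 123 119 117 117 116 111 107 106 108 109
  108 110 128 157]
 [177 176 168 145 120 106 105 107 111 130 158 172 175 174 173 172 170 169
  168 167 166 164 161 157 153 151 148 145 144 143 137 128 114 108 108 110
  108 108 127 157]
 [176 174 163 138 112 100  97  97 102 121 147 161 166 167 169 170 170 172
  173 174 175 175 173 172 171 170 170 169 168 165 162 150 129 112 109 108
  108 108 127 158]
 [177 173 157 132 109  99  95  92  93 104 124 133 138 141 144 148 152 156
  160 163 165 167 167 168 168 170 171 173 174 175 171 160 137 116 107 107
  105 106 128 157]
 [177 172 157 133 112 104 103 100  96  98 104 106 110 112 116 119 122 129
  134 137 137 140 142 143 145 150 154 158 162 164 161 150 129 112 106 105
  105 107 128 158]
 [176 172 159 135 113 108 109 108 106 106 104 105 104 106 106 107 107 109
  112 111 110 110 111 113 116 121 127 133 137 138 136 125 112 106 106 107
  107 108 129 157]]
```

View pics/c1.png

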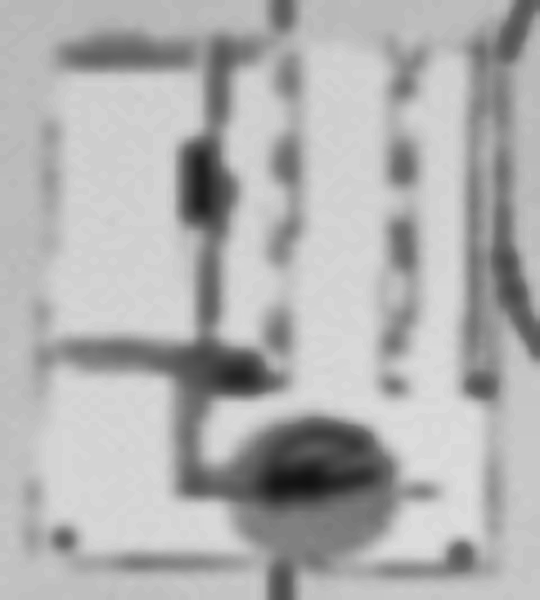

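```bash
python3 - <<'E'
from h import *
P=lambda u,v,z: onz('top',306+(u+.5)/9-.5,148+(v+.5)/7.79-.5,z)
for n,a,b,z in [('rib1',(290,60),(274,340),.027),('rib2',(408,70),(395,345),.027),('gate',(219,50),(206,330),.04),('left',(52,120),(35,540),.004),('back',(484,50),(478,385),.048),('screws',(65,538),(460,553),.008),('bottom',(70,562),(410,572),.004),('pin-disc mark',(190,488),(425,490),.01),('bar',(255,487),(380,472),.066)]:
    A,B=P(*a,z),P(*b,z); d=A-B; an=np.degrees(np.arctan2(d[1],d[0])); print(n,A.round(4),B.round(4),an.round(2))
print('disc',P(313,490,.015),'grip',P(203,185,.081))
s=[cv2.minEnclosingCircle]
E
```

```text
rib1 [0.62   0.0731 0.027 ] [0.4879 0.079  0.027 ] -2.59
rib2 [0.6154 0.0257 0.027 ] [0.4858 0.0311 0.027 ] -2.37
gate [0.6212 0.1016 0.04  ] [0.49  0.106 0.04 ] -1.93
left [0.5968 0.1693 0.004 ] [0.398  0.1738 0.004 ] -1.3
back [ 0.6195 -0.0035  0.048 ] [ 4.638e-01 -4.000e-04  4.800e-02] -1.11
screws [0.3984 0.1617 0.008 ] [0.3924 0.0046 0.008 ] 87.8
bottom [0.3878 0.1597 0.004 ] [0.384  0.0243 0.004 ] 88.38
pin-disc mark [0.4217 0.1121 0.01  ] [0.4213 0.0185 0.01  ] 89.75
bar [0.4142 0.0866 0.066 ] [0.4212 0.0385 0.066 ] 98.29
disc [0.42029266 0.06319057 0.015     ] grip [0.54816596 0.10735923 0.081     ]
```

```bash
cat >> h.py <<'E'
TH=np.radians(-1.9); BO=np.array([.511,.0606])
def bed(x,y): c,s=np.cos(TH),np.sin(TH); return BO+np.array([c*x-s*y,s*x+c*y])/1000
def to(x,y,z,yawdeg):
    "shift in tool axes (cm) and turn (deg) from the measured pose"
    o=get_obs(); p=o['tool_pos']; r,pi,w=o['ee_rot']
    dx,dy=x-p[0],y-p[1]; c,s=np.cos(w),np.sin(w)
    t=(np.degrees(w)-yawdeg+180)%360-180
    print('at',p.round(4),'yaw',np.degrees(w).round(1),'move',np.round([100*(dx*c+dy*s),100*(dx*s-dy*c),100*(p[2]-z),t],2),'j6',o['joint_positions'][5].round(2),'F',o['wrist_force'].round(1),'w',round(o['width'],4),'t',o['time'])
E
python3 - <<'E'
from h import *
print(bed(-90,0),bed(35.5,50)); to(*bed(-90,0),.22,-1.9)
E
```

```text
[0.42104948 0.06358397] [0.54813824 0.1093955 ]
at [ 0.1311 -0.5337  0.2184] yaw 13.8 move [ 42.4  -51.09  -0.16  15.69] j6 -0.1 F [-0.6  0.1  0.5] w 0.0936 t 0.1
```

servo_tool(
  targets=[
    [5, -6, -6, 4],
    [10, -12, -8, 8],
    [15, -18, -8, 12],
    [20, -24, -8, 15.7],
    [25, -30, -8, 15.7],
    [30, -36, -8, 15.7],
    [35, -42, -8, 15.7],
    [42.4, -51, -8, 15.7],
  ],
)

```text
time: 1.1
tool_pos: [0.3425, -0.0991, 0.2982]
ee_rot: [3.141, -0.0, -0.034]
wrist_force: [0.8, -0.2, 0.6]
width: 0.094
finger_force: 0.0
```

servo_tool(
  targets=[
    [3, -6, 0, 0],
    [5, -11, 2, 0],
    [7.3, -16.5, 8, 0],
    [7.3, -16.5, 14, 0],
    [7.3, -16.5, 17.8, 0],
    [7.3, -16.5, 17.8, 0],
  ],
)

```text
time: 1.85
tool_pos: [0.4164, 0.0617, 0.1153]
ee_rot: [3.141, 0.012, -0.032]
wrist_force: [0.1, -0.3, 0.8]
width: 0.094
finger_force: 0.0
```

```bash
python3 - <<'E'
from h import *
to(*bed(-90,0),.054,-1.9)
im=snap('side','s1'); t=snap('top','t1')
a=cv2.resize(im[150:250,270:390],None,fx=5,fy=5,interpolation=cv2.INTER_CUBIC)
cv2.imwrite('pics/v1.png',a)
E
```

```text
at [0.4164 0.0617 0.1153] yaw -1.9 move [ 0.46 -0.2   6.13  0.05] j6 1.62 F [ 0.1 -0.3  0.8] w 0.094 t 1.85
```

View pics/v1.png

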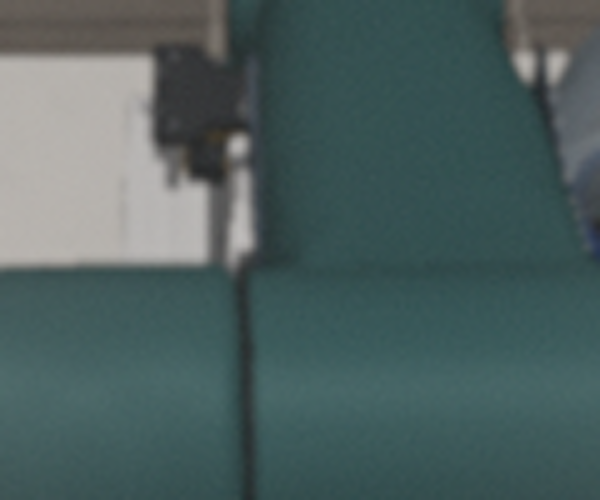

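The side view is blocked by the arm, so I'll descend and check the grip by finger opening: 44 mm means I have the bar ends.

servo_tool(
  targets=[
    [0, 0, 0, 0],
    [0, 0, 0, 0],
  ],
)

```text
time: 2.2
tool_pos: [0.4224, 0.0612, 0.123]
ee_rot: [-3.141, -0.005, -0.034]
wrist_force: [1.0, -1.2, 0.8]
width: 0.0939
finger_force: 0.0
```

```bash
python3 - <<'E'
from h import *
to(*bed(-90,0),.054,-1.9)
E
```

```text
at [0.4224 0.0612 0.123 ] yaw -1.9 move [-0.14 -0.23  6.9  -0.04] j6 1.62 F [ 1.  -1.2  0.8] w 0.0939 t 2.2
```

servo_tool(
  targets=[
    [-0.1, -0.2, 3, 0],
    [-0.1, -0.2, 6, 0],
    [-0.1, -0.2, 6.9, 0],
    [-0.1, -0.2, 6.9, 0],
    [-0.1, -0.2, 6.9, 0],
  ],
)

```text
time: 2.82
tool_pos: [0.4211, 0.0634, 0.053]
ee_rot: [-3.142, -0.003, -0.033]
wrist_force: [0.5, 0.1, 0.1]
width: 0.0938
finger_force: 0.0
```

servo_tool(
  claw=160,
  targets=[
    [0, 0, 0, 0],
    [0, 0, 0, 0],
    [0, 0, 0, 0],
    [0, 0, 0, 0],
    [0, 0, 0, 0],
    [0, 0, 0, 0],
  ],
)

```text
time: 3.58
tool_pos: [0.4198, 0.0634, 0.0514]
ee_rot: [3.141, 0.0, -0.033]
wrist_force: [-0.3, -0.8, -0.0]
width: 0.0444
finger_force: 30.0
```

servo_tool(
  targets=[
    [0, 0, 0, -8],
    [0, 0, 0, -16],
    [0, 0, 0, -24],
    [0, 0, 0, -32],
    [0, 0, 0, -40],
    [0, 0, 0, -48],
    [0, 0, 0, -56],
    [0, 0, 0, -60],
  ],
)

```text
time: 4.58
tool_pos: [0.4218, 0.0596, 0.0514]
ee_rot: [3.133, 0.005, 1.016]
wrist_force: [6.1, -10.8, -4.2]
width: 0.0443
finger_force: 30.0
```

servo_tool(
  targets=[
    [0, 0, 0, -8],
    [0, 0, 0, -16],
    [0, 0, 0, -24],
    [0, 0, 0, -32],
    [0, 0, 0, -40],
    [0, 0, 0, -48],
    [0, 0, 0, -56],
    [0, 0, 0, -60],
  ],
)

```text
time: 5.58
tool_pos: [0.4261, 0.0594, 0.0516]
ee_rot: [3.133, 0.015, 2.063]
wrist_force: [17.3, -9.2, -14.3]
width: 0.0443
finger_force: 30.0
```

```bash
python3 - <<'E'
from h import *
to(*bed(-90,0),.054,178.1); print(get_obs()['wrist_torque'])
E
```

```text
at [0.4261 0.0594 0.0516] yaw 118.2 move [  0.61  -0.25  -0.24 -59.91] j6 -0.48 F [ 17.3  -9.2 -14.3] w 0.0443 t 5.575
[-1.98818215 -3.13784037 -0.12737849]
```

servo_tool(
  targets=[
    [-0.3, 0.6, 0, 0],
    [-0.3, 0.6, 0, -8],
    [-0.35, 0.65, 0, -16],
    [-0.4, 0.7, 0, -24],
    [-0.4, 0.7, 0, -32],
    [-0.4, 0.7, 0, -40],
    [-0.4, 0.7, 0, -48],
    [-0.4, 0.7, 0, -56],
  ],
)

```text
time: 6.58
tool_pos: [0.4277, 0.0629, 0.0513]
ee_rot: [-3.141, -0.001, 3.04]
wrist_force: [-1.2, -0.4, -0.7]
width: 0.0439
finger_force: 30.1
```

servo_tool(
  targets=[
    [0, 0, 0, -3],
    [0, 0, 0, -5],
    [0, 0, 0, -5],
  ],
)

```text
time: 6.95
tool_pos: [0.4279, 0.0632, 0.0512]
ee_rot: [3.141, 0.0, 3.124]
wrist_force: [1.5, -0.4, -1.9]
width: 0.044
finger_force: 30.1
```

```bash
python3 - <<'E'
from h import *
to(*bed(-90,0),.054,178.1); print(get_obs()['wrist_torque'])
E
```

```text
at [0.4279 0.0632 0.0512] yaw 179.0 move [ 0.69  0.03 -0.28  0.91] j6 -1.54 F [ 1.5 -0.4 -1.9] w 0.044 t 6.95
[ 0.05572949 -0.34885401 -0.87997543]
```

servo_tool(
  claw=0,
  targets=[
    [0, 0, 0, 1],
    [0, 0, 0, 1],
    [0, 0, 0, 1],
    [0, 0, 0, 1],
  ],
)

```text
time: 7.45
tool_pos: [0.4279, 0.0633, 0.0515]
ee_rot: [-3.141, 0.0, 3.109]
wrist_force: [-0.5, -0.4, 0.2]
width: 0.0801
finger_force: 0.0
```

servo_tool(
  targets=[
    [0, 0, -3, 0],
    [0, 0, -6.5, 0],
    [0, 0, -6.5, 0],
    [0, 0, -6.5, 0],
  ],
)

```text
time: 7.95
tool_pos: [0.4274, 0.0632, 0.1156]
ee_rot: [-3.141, -0.001, 3.108]
wrist_force: [-0.7, 0.5, -0.7]
width: 0.0941
finger_force: 0.0
```

```bash
sed -i 's/BO=np.array.*/BO=np.array([.5139,.0603])/' h.py; python3 - <<'E'
from h import *
print(bed(35,50));to(*bed(35,50),.069,178.1)
E
```

```text
[0.55053852 0.10911208]
at [0.4274 0.0632 0.1156] yaw 178.1 move [-12.16   4.99   4.66  -0.  ] j6 -1.52 F [-0.7  0.5 -0.7] w 0.0941 t 7.95
```

servo_tool(
  targets=[
    [-6, 2.5, 0, 0],
    [-12.1, 5, 0, 0],
    [-12.1, 5, 2, 0],
    [-12.1, 5, 4.7, 0],
    [-12.1, 5, 4.7, 0],
    [-12.1, 5, 4.7, 0],
    [-12.1, 5, 4.7, 0],
  ],
)

```text
time: 8.82
tool_pos: [0.5508, 0.1091, 0.0708]
ee_rot: [3.141, 0.002, 3.108]
wrist_force: [0.3, -0.0, -0.1]
width: 0.0937
finger_force: 0.0
```

servo_tool(
  claw=230,
  targets=[
    [0, 0, 0, 0],
    [0, 0, 0, 0],
    [0, 0, 0, 0],
    [0, 0, 0, 0],
    [0, 0, 0, 0],
    [0, 0, 0, 0],
    [0, 0, 0, 0],
    [0, 0, 0, 0],
  ],
)

```text
time: 9.82
tool_pos: [0.5504, 0.1092, 0.0694]
ee_rot: [-3.141, -0.0, 3.108]
wrist_force: [-0.3, 0.2, 0.4]
width: 0.0175
finger_force: 0.0
```

```bash
python3 - <<'E'
from h import *
to(*bed(35,95),.069,178.1)
E
```

```text
at [0.5504 0.1092 0.0694] yaw 178.1 move [-0.01  4.49  0.04  0.  ] j6 -1.44 F [-0.3  0.2  0.4] w 0.0175 t 9.825
```

servo_tool(
  claw=255,
  targets=[
    [0, 0, 0, 0],
    [0, 0, 0, 0],
    [0, 0, 0, 0],
  ],
)

```text
time: 10.2
tool_pos: [0.5505, 0.1092, 0.0694]
ee_rot: [-3.142, 0.0, 3.108]
wrist_force: [0.7, 0.4, -0.1]
width: 0.0119
finger_force: 30.0
```

Holding the gate grip at 12 mm. Next I draw the gate back along tool +y (bed +y).

servo_tool(
  targets=[
    [0, 0.8, 0, 0],
    [0, 1.6, 0, 0],
    [0, 2.4, 0, 0],
    [0, 3.2, 0, 0],
    [0, 4.0, 0, 0],
    [0, 4.4, 0, 0],
    [0, 4.6, 0, 0],
    [0, 4.7, 0, 0],
  ],
)

```text
time: 11.2
tool_pos: [0.5518, 0.1544, 0.0693]
ee_rot: [-3.138, -0.001, 3.108]
wrist_force: [-1.7, -6.7, 0.9]
width: 0.0116
finger_force: 30.0
```

servo_tool(
  targets=[
    [0, 0.1, 0, 0],
    [0, 0.1, 0, 0],
  ],
)

```text
time: 11.45
tool_pos: [0.5518, 0.1544, 0.0693]
ee_rot: [-3.137, -0.001, 3.107]
wrist_force: [-2.3, -8.2, 1.6]
width: 0.0122
finger_force: 30.0
```

servo_tool(
  claw=0,
  targets=[
    [0, -0.2, 0, 0],
    [0, -0.2, 0, 0],
    [0, -0.2, 0, 0],
    [0, -0.2, 0, 0],
  ],
)

```text
time: 11.95
tool_pos: [0.552, 0.1555, 0.0694]
ee_rot: [3.141, 0.0, 3.109]
wrist_force: [0.7, -0.0, 0.2]
width: 0.0484
finger_force: 0.0
```

servo_tool(
  targets=[
    [0, 0, -4, 0],
    [0, 0, -8, 10],
    [0, 0, -12, 20],
    [0, 6, -12, 30],
    [6, 6, -12, 40],
    [12, 6, -12, 50],
    [12, 6, -12, 60],
    [12, 6, -12, 70],
  ],
)

```text
time: 12.95
tool_pos: [0.4331, 0.2195, 0.1895]
ee_rot: [3.141, -0.0, 1.882]
wrist_force: [-0.8, 0.5, -0.3]
width: 0.0945
finger_force: 0.0
```

```bash
python3 - <<'E'
from h import *
t=snap('top','t2'); s=snap('side','s2')
for o in tubes(t): print(o)
to(.5,.2,.2,90)
v=np.hstack([cv2.resize(t[145:235,235:375],None,fx=2.8,fy=2.8,interpolation=cv2.INTER_CUBIC),cv2.resize(s[160:250,205:345],None,fx=2.8,fy=2.8,interpolation=cv2.INTER_CUBIC)])
cv2.imwrite('pics/v2.png',v)
E
```

```text
(array([0.3869, 0.2421, 0.01  ]), 'len', np.float64(0.1079), 'ang_from_y', -54.6, 203.19444444444446)
at [0.4337 0.2194 0.1896] yaw 108.1 move [-3.91  5.69 -1.04 18.15] j6 0.03 F [-0.7 -0.2  0.1] w 0.094 t 13.05
```

View pics/v2.png

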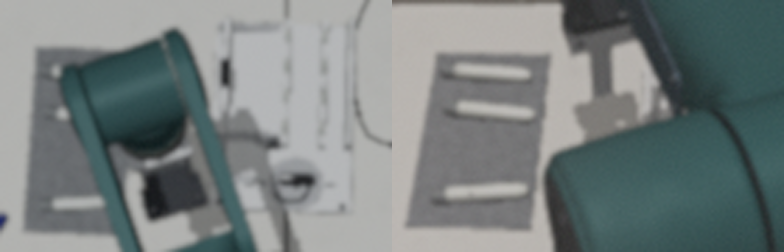

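```bash
sed -i "s/def tubes(im,z=.010,roi=(150,235,236,300))/def tubes(im,z=.010,roi=(150,235,236,300),cam='top',th=140)/; s/g>160/g>th/; s/if 80<A<400/if 60<A<300/; s/onz('top',c+/onz(cam,c+/" h.py
python3 - <<'E'
from h import *
for th in (135,145):
  for o in tubes(cv2.imread('pics/top0.png'),th=th): print('T',o)
  for f in ('side0','s2'):
    for o in tubes(cv2.imread(f'pics/{f}.png'),roi=(172,250,205,275),cam='side',th=th): print(f,o)
E
sed -i "s/RETR_EXTERNAL/RETR_LIST/" h.py
python3 - <<'E'
from h import *
for th in (135,145):
  for o in tubes(cv2.imread('pics/top0.png'),th=th): print('T',o)
  for f in ('side0','s2'):
    for o in tubes(cv2.imread(f'pics/{f}.png'),roi=(172,250,205,275),cam='side',th=th): print(f,o)
E
```

```text
T (array([0.3966, 0.333 , 0.01  ]), 'len', np.float64(0.0846), 'ang_from_y', 3.5, 91.33333333333333)
T (array([0.5073, 0.3311, 0.01  ]), 'len', np.float64(0.0843), 'ang_from_y', -8.1, 87.125)
T (array([0.5645, 0.3391, 0.01  ]), 'len', np.float64(0.0838), 'ang_from_y', -6.2, 86.5138888888889)
side0 (array([0.4029, 0.3335, 0.01  ]), 'len', np.float64(0.0872), 'ang_from_y', 3.6, 135.59722222222223)
side0 (array([0.5138, 0.3315, 0.01  ]), 'len', np.float64(0.0877), 'ang_from_y', -8.0, 121.22222222222223)
side0 (array([0.5712, 0.3392, 0.01  ]), 'len', np.float64(0.0871), 'ang_from_y', -6.3, 113.30555555555556)
s2 (array([0.4031, 0.3338, 0.01  ]), 'len', np.float64(0.0877), 'ang_from_y', 3.5, 142.83333333333334)
s2 (array([0.514 , 0.3316, 0.01  ]), 'len', np.float64(0.0887), 'ang_from_y', -8.1, 128.48611111111111)
s2 (array([0.5714, 0.3397, 0.01  ]), 'len', np.float64(0.0881), 'ang_from_y', -6.3, 120.47222222222223)
T (array([0.3965, 0.333 , 0.01  ]), 'len', np.float64(0.0821), 'ang_from_y', 3.5, 74.77777777777779)
T (array([0.5073, 0.3312, 0.01  ]), 'len', np.float64(0.0817), 'ang_from_y', -8.1, 70.70833333333333)
T (array([0.5645, 0.3391, 0.01  ]), 'len', np.float64(0.0812), 'ang_from_y', -6.3, 70.45833333333333)
side0 (array([0.4029, 0.3333, 0.01  ]), 'len', np.float64(0.0848), 'ang_from_y', 3.5, 114.1388888888889)
side0 (array([0.5138, 0.3317, 0.01  ]), 'len', np.float64(0.085), 'ang_from_y', -8.1, 100.7361111111111)
side0 (array([0.571, 0.339, 0.01 ]), 'len', np.float64(0.0845), 'ang_from_y', -6.2, 94.33333333333333)
s2 (array([0.4027, 0.3337, 0.01  ]), 'len', np.float64(0.0858), 'ang_from_y', 3.4, 121.15277777777777)
s2 (array([0.5138, 0.3315, 0.01  ]), 'len', np.float64(0.0856), 'ang_from_y', -8.0, 108.30555555555556)
s2 (array([0.5712, 0.3394, 0.01  ]), 'len', np.float64(0.0855), 'ang_from_y', -6.3, 101.70833333333333)
```

```bash
python3 - <<'E'
from h import *
to(.401,.341,.1,93.5)
E
```

```text
at [0.4337 0.2194 0.1896] yaw 108.1 move [12.57  0.68  8.96 14.65] j6 0.03 F [-0.7 -0.2  0.1] w 0.094 t 13.05
```

servo_tool(
  claw=120,
  targets=[
    [5, 0.3, 2, 7],
    [10, 0.7, 5, 14.6],
    [12.6, 0.7, 9, 14.6],
    [12.6, 0.7, 9, 14.6],
    [12.6, 0.7, 9, 14.6],
    [12.6, 0.7, 9, 14.6],
  ],
)

```text
time: 13.8
tool_pos: [0.4031, 0.3409, 0.1016]
ee_rot: [3.138, -0.002, 1.631]
wrist_force: [0.8, -0.1, -0.2]
width: 0.05
finger_force: 0.0
```

```bash
python3 - <<'E'
from h import *
to(.401,.341,.019,93.5)
s=snap('side','s3')
for o in tubes(s,roi=(172,250,205,275),cam='side'): print(o)
v=cv2.resize(s[150:250,190:320],None,fx=6,fy=6,interpolation=cv2.INTER_CUBIC)
cv2.imwrite('pics/v3.png',v)
E
```

```text
at [0.4031 0.3409 0.1016] yaw 93.5 move [ 0.02 -0.21  8.26 -0.04] j6 0.53 F [ 0.8 -0.1 -0.2] w 0.05 t 13.8
(array([0.523 , 0.2546, 0.01  ]), 'len', np.float64(0.0839), 'ang_from_y', -80.2, 205.08333333333334)
(array([0.5692, 0.3209, 0.01  ]), 'len', np.float64(0.0494), 'ang_from_y', -7.5, 62.083333333333336)
```

View pics/v3.png

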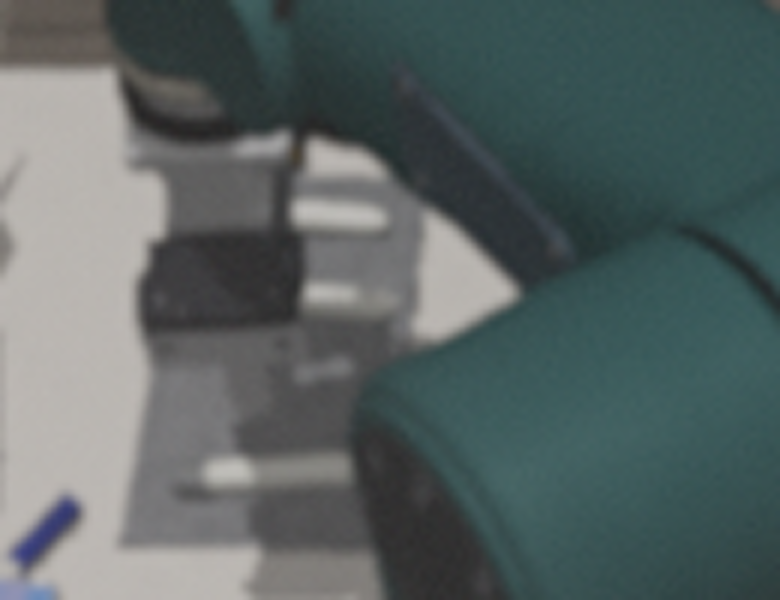

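Tube 1 is still at its place: crop (275,470), cap at the left end (190,488). The gripper is above it, so I'll descend.

servo_tool(
  targets=[
    [0, -0.2, 4, 0],
    [0, -0.2, 7, 0],
    [0, -0.2, 8.2, 0],
    [0, -0.2, 8.2, 0],
    [0, -0.2, 8.2, 0],
  ],
)

```text
time: 14.48
tool_pos: [0.4007, 0.3414, 0.0189]
ee_rot: [3.139, -0.001, 1.632]
wrist_force: [-0.4, 0.2, 0.7]
width: 0.0497
finger_force: 0.0
```

servo_tool(
  claw=255,
  targets=[
    [0, 0, 0, 0],
    [0, 0, 0, 0],
    [0, 0, 0, 0],
    [0, 0, 0, 0],
    [0, 0, 0, 0],
    [0, 0, 0, 0],
    [0, 0, 0, 0],
  ],
)

```text
time: 15.35
tool_pos: [0.3995, 0.341, 0.0174]
ee_rot: [-3.141, 0.0, 1.632]
wrist_force: [-0.3, -0.6, 1.0]
width: 0.015
finger_force: 30.0
```

servo_tool(
  targets=[
    [0, 0, -1, 0],
    [0, 0, -4, 0],
    [0, 0, -8, 0],
    [0, 0, -11.5, 0],
    [0, 0, -11.5, 0],
  ],
)

```text
time: 15.98
tool_pos: [0.4016, 0.3423, 0.1367]
ee_rot: [3.134, -0.004, 1.632]
wrist_force: [0.3, -0.1, 1.0]
width: 0.0151
finger_force: 30.0
```

```bash
python3 - <<'E'
from h import *
to(*bed(20,-3),.13,88.1)
s=snap('side','s4')
v=cv2.resize(s[150:250,190:320],None,fx=6,fy=6,interpolation=cv2.INTER_CUBIC)
cv2.imwrite('pics/v4.png',v)
E
```

```text
at [0.4016 0.3423 0.1367] yaw 93.5 move [-29.32  11.45   0.67   5.4 ] j6 0.54 F [ 0.3 -0.1  1. ] w 0.0151 t 15.975
```

View pics/v4.png

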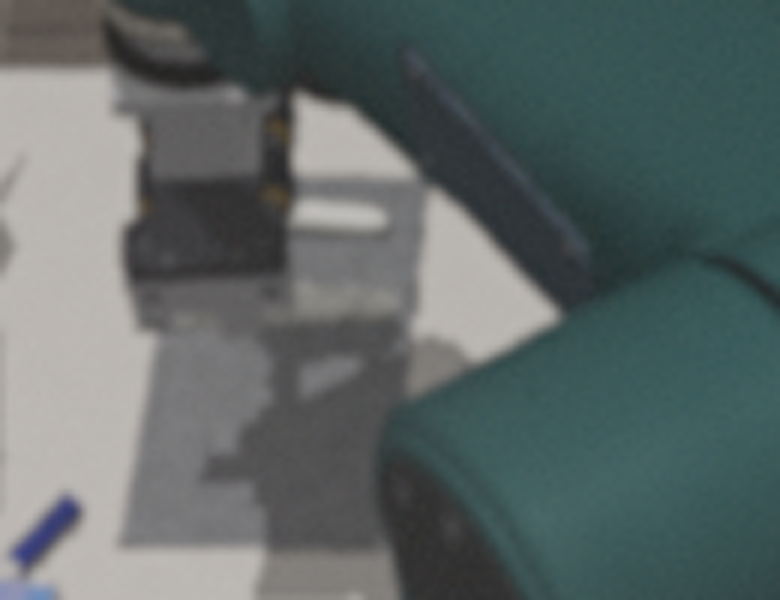

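servo_tool(
  targets=[
    [-5, 2, 0, 1],
    [-10, 4, 0, 2],
    [-15, 6, 0, 3],
    [-20, 8, 0, 4],
    [-25, 10, 0, 5.4],
    [-29.3, 11.5, 0, 5.4],
    [-29.3, 11.5, 0, 5.4],
    [-29.3, 11.5, 0, 5.4],
  ],
)

```text
time: 17.02
tool_pos: [0.5311, 0.0559, 0.1307]
ee_rot: [-3.138, -0.001, 1.537]
wrist_force: [0.3, 0.1, -0.4]
width: 0.0156
finger_force: 30.0
```

```bash
python3 - <<'E'
from h import *
to(*bed(20,-3),.041,88.1)
t=snap('top','t5'); s=snap('side','s5')
for o in tubes(s,roi=(172,250,205,275),cam='side'): print(o)
v=np.hstack([cv2.resize(t[140:235,300:395],None,fx=4.2,fy=4.2,interpolation=cv2.INTER_CUBIC),cv2.resize(s[150:245,270:365],None,fx=4.2,fy=4.2,interpolation=cv2.INTER_CUBIC)])
cv2.imwrite('pics/v5.png',v)
E
```

```text
at [0.5311 0.0559 0.1307] yaw 88.1 move [ 0.08  0.27  8.97 -0.02] j6 0.03 F [ 0.3  0.1 -0.4] w 0.0156 t 17.025
(array([0.5138, 0.332 , 0.01  ]), 'len', np.float64(0.0857), 'ang_from_y', -8.2, 109.84722222222223)
(array([0.5712, 0.3393, 0.01  ]), 'len', np.float64(0.086), 'ang_from_y', -6.3, 103.4861111111111)
```

View pics/v5.png

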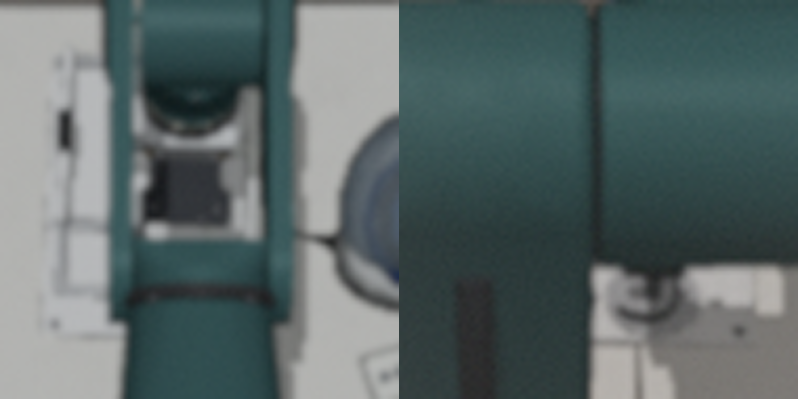

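The arm hides the bed here, but both tubes on the mat are undisturbed. I'll place by the pose found from the cam axis; the V-notches give about ±8 mm.

servo_tool(
  targets=[
    [0, 0.2, 3, 0],
    [0, 0.2, 6, 0],
    [0, 0.2, 7.5, 0],
    [0, 0.2, 8.3, 0],
    [0, 0.2, 8.8, 0],
    [0, 0.2, 8.9, 0],
    [0, 0.2, 8.9, 0],
  ],
)

```text
time: 18.0
tool_pos: [0.5348, 0.0554, 0.0441]
ee_rot: [3.14, 0.0, 1.537]
wrist_force: [-0.2, -0.8, -0.2]
width: 0.015
finger_force: 30.0
```

```bash
python3 - <<'E'
from h import *
to(*bed(20,-3),.041,88.1)
E
```

```text
at [0.5348 0.0554 0.0441] yaw 88.1 move [ 0.12 -0.1   0.31 -0.01] j6 0.03 F [-0.2 -0.8 -0.2] w 0.015 t 18.0
```

servo_tool(
  targets=[
    [0, -0.1, 0.2, 0],
    [0, -0.1, 0.3, 0],
    [0, -0.1, 0.3, 0],
  ],
)

```text
time: 18.38
tool_pos: [0.5338, 0.0554, 0.041]
ee_rot: [3.14, 0.0, 1.537]
wrist_force: [0.7, -0.5, 2.6]
width: 0.0152
finger_force: 30.0
```

```bash
python3 - <<'E'
from h import *
to(*bed(20,-3),.041,88.1)
E
```

```text
at [0.5338 0.0554 0.041 ] yaw 88.1 move [ 0.12 -0.01  0.   -0.01] j6 0.03 F [ 0.7 -0.5  2.6] w 0.0152 t 18.375
```

Contact of 2.6 N at exactly the seated height. I'll release a little and lift.

servo_tool(
  claw=170,
  targets=[
    [0, 0, 0, 0],
    [0, 0, 0, 0],
    [0, 0, 0, 0],
    [0, 0, 0, 0],
  ],
)

```text
time: 18.88
tool_pos: [0.533, 0.0555, 0.0402]
ee_rot: [-3.141, 0.0, 1.538]
wrist_force: [-0.0, 1.1, -0.2]
width: 0.0315
finger_force: 0.0
```

servo_tool(
  targets=[
    [0, 0, -3, 0],
    [0, 0, -6, 0],
    [0, 0, -10, 0],
    [5, 0, -12, 0],
    [10, 0, -12, 0],
    [15, 0, -12, 0],
    [20, 0, -12, 0],
    [20, 0, -12, 0],
  ],
)

```text
time: 19.88
tool_pos: [0.5391, 0.2585, 0.1598]
ee_rot: [-3.141, -0.0, 1.542]
wrist_force: [0.3, -0.7, -0.3]
width: 0.0317
finger_force: 0.0
```

```bash
python3 - <<'E'
from h import *
t=snap('top','t6'); s=snap('side','s6')
for o in tubes(s,roi=(172,250,205,275),cam='side'): print(o)
to(.512,.3395,.1,81.9)
to(.569,.3465,.1,83.7)
v=np.hstack([cv2.resize(t[140:235,300:395],None,fx=4.2,fy=4.2,interpolation=cv2.INTER_CUBIC),cv2.resize(s[150:245,270:365],None,fx=4.2,fy=4.2,interpolation=cv2.INTER_CUBIC)])
cv2.imwrite('pics/v6.png',v)
E
```

```text
at [0.5396 0.2554 0.16  ] yaw 88.2 move [ 8.32 -3.03  6.    6.26] j6 0.38 F [ 0.3  0.2 -0.2] w 0.0312 t 19.975
at [0.5396 0.2554 0.16  ] yaw 88.2 move [9.2  2.64 6.   4.46] j6 0.38 F [ 0.3  0.2 -0.2] w 0.0312 t 19.975
```

View pics/v6.png

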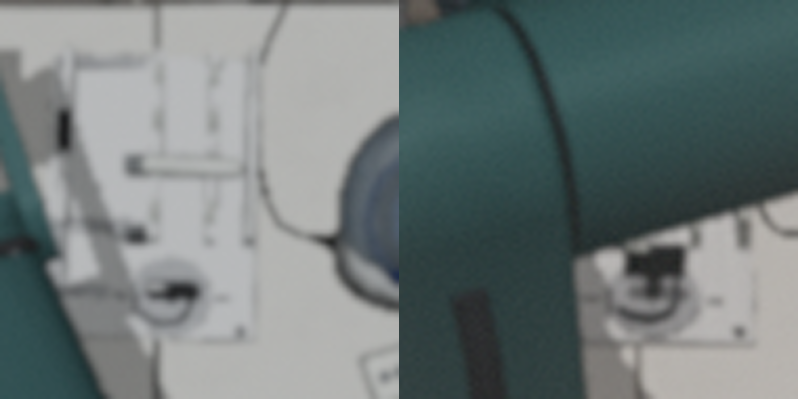

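Tube 1 lies in groove 2: left crop, cap at (133,165), other end at (243,167), just clear of the backstop. Next is tube 2.

servo_tool(
  claw=120,
  targets=[
    [4, -1.5, 2, 3],
    [8.3, -3, 4, 6.3],
    [8.3, -3, 6, 6.3],
    [8.3, -3, 6, 6.3],
    [8.3, -3, 6, 6.3],
    [8.3, -3, 6, 6.3],
  ],
)

```text
time: 20.72
tool_pos: [0.5137, 0.3387, 0.1019]
ee_rot: [3.139, -0.001, 1.426]
wrist_force: [0.5, -0.7, 1.4]
width: 0.0498
finger_force: 0.0
```

```bash
python3 - <<'E'
from h import *
to(.512,.3395,.019,81.9)
s=snap('side','s7')
for o in tubes(s,roi=(172,250,205,275),cam='side'): print(o)
o=cv2.imread('pics/s5.png'); d=cv2.absdiff(s,o).max(2)>25
# tube 2 visible part from initial
g=cv2.cvtColor(s,cv2.COLOR_BGR2GRAY); u=proj('side',(.512,.335,.014)).round().astype(int); print(u,g[u[1]-4:u[1]+5,u[0]-16:u[0]+18:2])
E
```

```text
at [0.5137 0.3387 0.1019] yaw 81.7 move [ 0.05 -0.18  8.29 -0.19] j6 0.64 F [ 0.5 -0.7  1.4] w 0.0498 t 20.725
[240 198] [[116 115  87  49  47  48  48  53  69  73  74  84  85  85  84  80  80]
 [115 116  94  51  50  46  47  50  66  76  74  81  86  83  83  81  78]
 [115 117 113  61  46  46  47  52  60  78  69  79  85  82  83  79  77]
 [116 119 132  77  45  46  50  53  62  72  69  76  82  83  79  79  77]
 [108 114 137  83  46  48  48  60  61  69  69  74  81  82  79  77  74]
 [ 92  99 124  86  48  44  47  61  57  66  71  70  80  78  77  77  76]
 [ 87  82 102  83  48  47  49  59  54  61  72  71  76  79  77  75  74]
 [100  82  87  78  47  47  47  50  52  60  70  69  75  77  76  75  75]
 [111 103  96  91  52  46  48  48  50  53  70  69  74  76  76  74  75]]
```

servo_tool(
  targets=[
    [0, -0.1, 4, 0],
    [0, -0.1, 7, 0],
    [0, -0.1, 8.2, 0],
    [0, -0.1, 8.2, 0],
    [0, -0.1, 8.2, 0],
  ],
)

```text
time: 21.4
tool_pos: [0.5127, 0.34, 0.0201]
ee_rot: [3.139, -0.002, 1.428]
wrist_force: [0.1, 0.7, -0.1]
width: 0.0496
finger_force: 0.0
```

servo_tool(
  claw=255,
  targets=[
    [0, 0, 0, 0],
    [0, 0, 0, 0],
    [0, 0, 0, 0],
    [0, 0, 0, 0],
    [0, 0, 0, 0],
    [0, 0, 0, 0],
    [0, 0, 0, 0],
  ],
)

```text
time: 22.28
tool_pos: [0.5116, 0.3395, 0.0185]
ee_rot: [3.142, 0.0, 1.428]
wrist_force: [-0.4, -1.1, 1.0]
width: 0.0148
finger_force: 30.0
```

servo_tool(
  targets=[
    [0, 0, -1, 0],
    [0, 0, -4, 0],
    [0, 0, -8, 0],
    [0, 0, -11.5, 0],
    [0, 0, -11.5, 0],
  ],
)

```text
time: 22.9
tool_pos: [0.5138, 0.3406, 0.1381]
ee_rot: [3.134, -0.005, 1.428]
wrist_force: [-0.4, 0.4, -0.4]
width: 0.0151
finger_force: 30.0
```

```bash
python3 - <<'E'
from h import *
to(*bed(60,-2),.13,88.1)
E
```

```text
at [0.5138 0.3406 0.1381] yaw 81.8 move [-27.29  10.     0.81  -6.3 ] j6 0.64 F [-0.4  0.4 -0.4] w 0.0151 t 22.9
```

servo_tool(
  targets=[
    [-5, 2, 0, -1],
    [-10, 4, 0, -2],
    [-15, 6, 0, -3],
    [-20, 8, 0, -4],
    [-25, 9, 0, -6.3],
    [-27.3, 10, 0, -6.3],
    [-27.3, 10, 0, -6.3],
    [-27.3, 10, 0, -6.3],
  ],
)

```text
time: 23.9
tool_pos: [0.5709, 0.0558, 0.1322]
ee_rot: [-3.139, -0.001, 1.538]
wrist_force: [0.0, -0.2, 0.0]
width: 0.0151
finger_force: 30.0
```

```bash
python3 - <<'E'
from h import *
to(*bed(60,-2),.042,88.1)
s=snap('side','s8')
for o in tubes(s,roi=(172,250,205,275),cam='side'): print(o)
E
```

```text
at [0.5709 0.0558 0.1322] yaw 88.1 move [0.06 0.29 9.02 0.02] j6 0.03 F [ 0.  -0.2  0. ] w 0.0151 t 23.9
(array([0.5711, 0.3393, 0.01  ]), 'len', np.float64(0.0859), 'ang_from_y', -6.3, 102.1388888888889)
```

servo_tool(
  targets=[
    [0, 0.1, 3, 0],
    [0, 0.1, 6, 0],
    [0, 0.1, 7.5, 0],
    [0, 0.1, 8.3, 0],
    [0, 0.1, 8.6, 0],
    [0, 0.1, 8.6, 0],
  ],
)

```text
time: 24.7
tool_pos: [0.5732, 0.0551, 0.0482]
ee_rot: [3.14, 0.0, 1.538]
wrist_force: [0.4, -0.5, -0.6]
width: 0.0152
finger_force: 30.0
```

```bash
python3 - <<'E'
from h import *
to(*bed(60,-2),.0415,88.1)
E
```

```text
at [0.5732 0.0551 0.0482] yaw 88.1 move [0.13 0.05 0.67 0.  ] j6 0.03 F [ 0.4 -0.5 -0.6] w 0.0152 t 24.7
```

servo_tool(
  targets=[
    [0, 0, 0.3, 0],
    [0, 0, 0.5, 0],
    [0, 0, 0.6, 0],
    [0, 0, 0.6, 0],
  ],
)

```text
time: 25.2
tool_pos: [0.5736, 0.0548, 0.0423]
ee_rot: [3.139, 0.0, 1.537]
wrist_force: [2.4, 0.9, 3.5]
width: 0.015
finger_force: 30.0
```

Seated at height with contact (3.5 N). Release.

servo_tool(
  claw=170,
  targets=[
    [0, 0, 0, 0],
    [0, 0, 0, 0],
    [0, 0, 0, 0],
    [0, 0, 0, 0],
  ],
)

```text
time: 25.7
tool_pos: [0.5724, 0.055, 0.041]
ee_rot: [-3.141, 0.0, 1.538]
wrist_force: [0.4, -0.7, -0.4]
width: 0.0316
finger_force: 0.0
```

servo_tool(
  targets=[
    [0, 0, -3, 0],
    [0, 0, -6, 0],
    [0, 0, -10, 0],
    [5, 0, -12, 0],
    [10, 0, -12, 0],
    [15, 0, -12, 0],
    [20, 0, -12, 0],
    [20, 0, -12, 0],
  ],
)

```text
time: 26.7
tool_pos: [0.5785, 0.2581, 0.1607]
ee_rot: [-3.141, -0.0, 1.543]
wrist_force: [0.4, -0.2, -0.6]
width: 0.0315
finger_force: 0.0
```

```bash
python3 - <<'E'
from h import *
t=snap('top','t9'); s=snap('side','s9')
for o in tubes(s,roi=(172,250,205,275),cam='side'): print('mat',o)
for o in tubes(t,z=.033,roi=(150,205,330,366),th=170): print('bed',o)
to(.569,.3465,.1,83.7)
E
```

```text
bed (array([0.5443, 0.0528, 0.033 ]), 'len', np.float64(0.1), 'ang_from_y', -4.4, 196.93055555555554)
bed (array([ 0.5697, -0.0197,  0.033 ]), 'len', np.float64(0.1394), 'ang_from_y', -89.9, 87.25)
at [0.5791 0.2549 0.161 ] yaw 88.2 move [ 9.13 -1.3   6.1   4.45] j6 0.36 F [ 0.4 -0.2 -0.5] w 0.0317 t 26.8
```

Now tube 3.

servo_tool(
  claw=120,
  targets=[
    [4, -0.6, 2, 2],
    [9.1, -1.3, 4, 4.5],
    [9.1, -1.3, 6, 4.5],
    [9.1, -1.3, 6, 4.5],
    [9.1, -1.3, 6, 4.5],
    [9.1, -1.3, 6, 4.5],
  ],
)

```text
time: 27.55
tool_pos: [0.5705, 0.3452, 0.1031]
ee_rot: [3.139, -0.001, 1.457]
wrist_force: [0.0, -0.3, -0.1]
width: 0.0497
finger_force: 0.0
```

```bash
python3 - <<'E'
from h import *
to(.569,.3465,.019,83.7)
E
```

```text
at [0.5705 0.3452 0.1031] yaw 83.5 move [ 0.11 -0.16  8.41 -0.21] j6 0.57 F [ 0.  -0.3 -0.1] w 0.0497 t 27.55
```

servo_tool(
  targets=[
    [0, -0.1, 4, 0],
    [0, -0.1, 7, 0],
    [0, -0.1, 8.4, 0],
    [0, -0.1, 8.4, 0],
    [0, -0.1, 8.4, 0],
  ],
)

```text
time: 28.18
tool_pos: [0.5693, 0.3465, 0.0188]
ee_rot: [3.139, -0.001, 1.459]
wrist_force: [0.7, -0.2, -1.0]
width: 0.0499
finger_force: 0.0
```

servo_tool(
  claw=255,
  targets=[
    [0, 0, 0, 0],
    [0, 0, 0, 0],
    [0, 0, 0, 0],
    [0, 0, 0, 0],
    [0, 0, 0, 0],
    [0, 0, 0, 0],
    [0, 0, 0, 0],
  ],
)

```text
time: 29.05
tool_pos: [0.5683, 0.3463, 0.0173]
ee_rot: [-3.141, 0.0, 1.459]
wrist_force: [1.0, 0.3, 1.0]
width: 0.015
finger_force: 30.0
```

servo_tool(
  targets=[
    [0, 0, -1, 0],
    [0, 0, -4, 0],
    [0, 0, -8, 0],
    [0, 0, -11.5, 0],
    [0, 0, -11.5, 0],
  ],
)

```text
time: 29.68
tool_pos: [0.5705, 0.3475, 0.1376]
ee_rot: [3.134, -0.005, 1.459]
wrist_force: [-1.4, -1.3, -0.3]
width: 0.0152
finger_force: 30.0
```

```bash
python3 - <<'E'
from h import *
to(*bed(100,-2),.13,88.1)
E
```

```text
at [0.5705 0.3475 0.1376] yaw 83.6 move [-28.58   7.56   0.76  -4.5 ] j6 0.57 F [-1.4 -1.3 -0.3] w 0.0152 t 29.675
```

servo_tool(
  targets=[
    [-5, 1.5, 0, -1],
    [-10, 3, 0, -2],
    [-15, 4.5, 0, -3],
    [-20, 6, 0, -4],
    [-25, 7.2, 0, -4.5],
    [-28.6, 7.6, 0, -4.5],
    [-28.6, 7.6, 0, -4.5],
    [-28.6, 7.6, 0, -4.5],
  ],
)

```text
time: 30.68
tool_pos: [0.6113, 0.0542, 0.1311]
ee_rot: [-3.139, -0.001, 1.538]
wrist_force: [-0.8, 0.6, -0.8]
width: 0.0151
finger_force: 30.0
```

```bash
python3 - <<'E'
from h import *
to(*bed(100,-2),.041,88.1)
E
```

```text
at [0.6113 0.0542 0.1311] yaw 88.1 move [ 0.08  0.24  9.01 -0.  ] j6 0.03 F [-0.8  0.6 -0.8] w 0.0151 t 30.675
```

servo_tool(
  targets=[
    [0, 0.1, 3, 0],
    [0, 0.1, 6, 0],
    [0, 0.1, 7.5, 0],
    [0, 0.1, 8.3, 0],
    [0, 0.1, 8.6, 0],
    [0, 0.1, 8.6, 0],
  ],
)

```text
time: 31.42
tool_pos: [0.6136, 0.0537, 0.0473]
ee_rot: [3.14, 0.0, 1.538]
wrist_force: [-0.4, -0.6, 0.2]
width: 0.0148
finger_force: 30.0
```

```bash
python3 - <<'E'
from h import *
to(*bed(100,-2),.0405,88.1)
E
```

```text
at [0.6136 0.0537 0.0473] yaw 88.1 move [0.13 0.02 0.68 0.  ] j6 0.03 F [-0.4 -0.6  0.2] w 0.0148 t 31.425
```

servo_tool(
  targets=[
    [0, 0, 0.3, 0],
    [0, 0, 0.5, 0],
    [0, 0, 0.6, 0],
    [0, 0, 0.6, 0],
  ],
)

```text
time: 31.92
tool_pos: [0.6137, 0.0535, 0.0411]
ee_rot: [3.14, 0.0, 1.537]
wrist_force: [0.8, -0.8, 2.2]
width: 0.0151
finger_force: 30.0
```

servo_tool(
  claw=170,
  targets=[
    [0, 0, 0, 0],
    [0, 0, 0, 0],
    [0, 0, 0, 0],
    [0, 0, 0, 0],
  ],
)

```text
time: 32.42
tool_pos: [0.6128, 0.0536, 0.0402]
ee_rot: [-3.141, 0.0, 1.538]
wrist_force: [-1.2, 0.5, 0.4]
width: 0.0315
finger_force: 0.0
```

servo_tool(
  targets=[
    [0, 0, -3, 0],
    [0, 0, -6, 0],
    [0, 0, -10, 0],
    [5, 0, -12, 0],
    [10, 0, -12, 0],
    [15, 0, -12, 0],
    [20, 0, -12, 0],
    [20, 0, -12, 0],
  ],
)

```text
time: 33.42
tool_pos: [0.6188, 0.2571, 0.1597]
ee_rot: [-3.141, -0.001, 1.543]
wrist_force: [-0.9, -0.3, 0.2]
width: 0.0315
finger_force: 0.0
```

```bash
python3 - <<'E'
from h import *
t=snap('top','t10'); s=snap('side','s10')
to(*bed(35,96),.069,178.1)
v=np.hstack([cv2.resize(t[140:235,300:395],None,fx=4.2,fy=4.2,interpolation=cv2.INTER_CUBIC),cv2.resize(s[160:255,200:295],None,fx=4.2,fy=4.2,interpolation=cv2.INTER_CUBIC)])
cv2.imwrite('pics/v10.png',v)
E
```

```text
at [0.6194 0.2536 0.16  ] yaw 88.2 move [-10.06  -6.41   9.1  -89.95] j6 0.34 F [0.2 0.1 0.1] w 0.0318 t 33.525
```

View pics/v10.png

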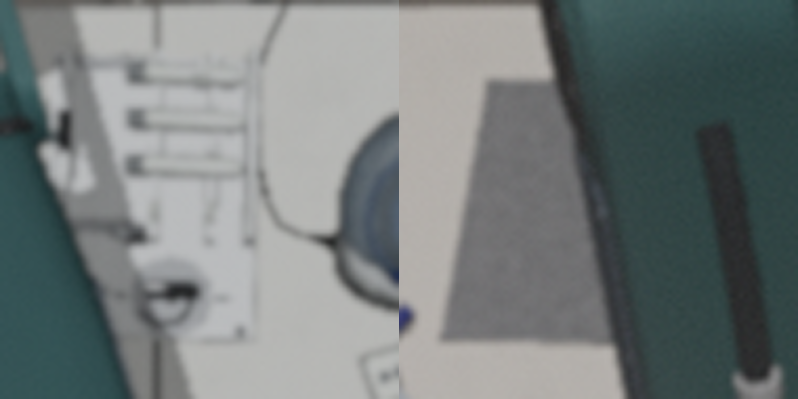

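All three tubes lie parallel in grooves 2–4 (rows 75, 120 and 163 of the left crop, caps at x≈135), and the visible part of the mat is empty. Next, back to the gate grip.

servo_tool(
  claw=120,
  targets=[
    [-3, -2, 0, -10],
    [-6, -4, 0, -20],
    [-10, -6.4, 0, -30],
    [-10, -6.4, 0, -40],
    [-10, -6.4, 0, -50],
    [-10, -6.4, 0, -60],
    [-10, -6.4, 0, -70],
    [-10, -6.4, 0, -80],
  ],
)

```text
time: 34.52
tool_pos: [0.5523, 0.1537, 0.1606]
ee_rot: [-3.141, 0.0, 2.937]
wrist_force: [0.1, -0.5, 0.5]
width: 0.0498
finger_force: 0.0
```

servo_tool(
  targets=[
    [0, 0, 0, -10],
    [0, 0, 0, -10],
    [0, 0, 0, -10],
  ],
)

```text
time: 34.9
tool_pos: [0.5523, 0.1547, 0.1605]
ee_rot: [-3.141, 0.0, 3.104]
wrist_force: [0.5, 0.7, -0.3]
width: 0.0499
finger_force: 0.0
```

```bash
python3 - <<'E'
from h import *
to(.5518,.1544,.07,178.1)
E
```

```text
at [0.5523 0.1547 0.1605] yaw 177.9 move [ 0.05 -0.03  9.05 -0.23] j6 -1.36 F [ 0.5  0.7 -0.3] w 0.0499 t 34.9
```

servo_tool(
  targets=[
    [0, 0, 4, 0],
    [0, 0, 7, 0],
    [0, 0, 9, 0],
    [0, 0, 9, 0],
    [0, 0, 9, 0],
  ],
)

```text
time: 35.52
tool_pos: [0.553, 0.1556, 0.0715]
ee_rot: [3.141, 0.002, 3.107]
wrist_force: [0.4, -0.7, 0.4]
width: 0.0497
finger_force: 0.0
```

servo_tool(
  claw=255,
  targets=[
    [0, 0, 0, 0],
    [0, 0, 0, 0],
    [0, 0, 0, 0],
    [0, 0, 0, 0],
    [0, 0, 0, 0],
    [0, 0, 0, 0],
    [0, 0, 0, 0],
  ],
)

```text
time: 36.4
tool_pos: [0.5524, 0.1544, 0.0705]
ee_rot: [-3.139, 0.0, 3.108]
wrist_force: [-0.5, -4.3, 2.5]
width: 0.0116
finger_force: 30.0
```

servo_tool(
  targets=[
    [0, -0.6, 0, 0],
    [0, -1.2, 0, 0],
    [0, -1.8, 0, 0],
    [0, -2.3, 0, 0],
    [0, -2.8, 0, 0],
    [0, -3.2, 0, 0],
    [0, -3.4, 0, 0],
    [0, -3.4, 0, 0],
  ],
)

```text
time: 37.4
tool_pos: [0.5513, 0.1212, 0.0706]
ee_rot: [-3.141, 0.0, 3.108]
wrist_force: [0.3, 0.0, 2.1]
width: 0.0118
finger_force: 30.0
```

servo_tool(
  targets=[
    [0, -0.1, 0, 0],
    [0, -0.2, 0, 0],
    [0, -0.3, 0, 0],
    [0, -0.4, 0, 0],
    [0, -0.4, 0, 0],
  ],
)

```text
time: 38.02
tool_pos: [0.5512, 0.1176, 0.0706]
ee_rot: [-3.141, 0.0, 3.108]
wrist_force: [0.5, 0.4, 3.2]
width: 0.0112
finger_force: 30.0
```

servo_tool(
  targets=[
    [0, -0.1, 0, 0],
    [0, -0.2, 0, 0],
    [0, -0.2, 0, 0],
    [0, -0.2, 0, 0],
  ],
)

```text
time: 38.52
tool_pos: [0.5511, 0.1155, 0.0705]
ee_rot: [-3.141, 0.0, 3.108]
wrist_force: [1.3, -0.1, 3.8]
width: 0.0118
finger_force: 30.0
```

servo_tool(
  targets=[
    [0, 0, 0, 0],
  ],
)

```text
time: 38.65
tool_pos: [0.5511, 0.1155, 0.0705]
ee_rot: [-3.141, 0.0, 3.108]
wrist_force: [1.7, 0.7, 4.1]
width: 0.0118
finger_force: 30.0
```

servo_tool(
  claw=120,
  targets=[
    [0, 0, 0, 0],
    [0, 0, 0, 0],
    [0, 0, 0, 0],
    [0, 0, 0, 0],
  ],
)

```text
time: 39.15
tool_pos: [0.5507, 0.1157, 0.07]
ee_rot: [-3.141, -0.001, 3.108]
wrist_force: [-0.2, 0.4, -0.4]
width: 0.0478
finger_force: 0.0
```

servo_tool(
  targets=[
    [0, 0, -3, 0],
    [0, 0, -6, 0],
    [0, 0, -9, 0],
    [5, 3, -12, 0],
    [10, 6, -12, 0],
    [10, 12, -12, 0],
    [10, 18, -12, 0],
    [10, 18, -12, 0],
  ],
)

```text
time: 40.15
tool_pos: [0.456, 0.3021, 0.1898]
ee_rot: [3.141, -0.001, 3.114]
wrist_force: [-0.4, -0.6, 0.8]
width: 0.0495
finger_force: 0.0
```

```bash
python3 - <<'E'
from h import *
t=snap('top','t11')
to(.4239,.0633,.12,178.1)
for y in (54,91): 
    print(y)
for nm,p in dict(grip36=(35,59,81),grip0=(35,95,81),face36=(35,55,48),pin36=(-90,21,30),cam=(-90,0,66)).items(): print(nm,((proj('top',[*bed(*p[:2]),p[2]/1000])-[300,140])*6).round())
cv2.imwrite('pics/v11.png',cv2.resize(t[140:232,300:385],None,fx=6,fy=6,interpolation=cv2.INTER_CUBIC))
E
```

```text
at [0.4564 0.3001 0.1898] yaw 178.3 move [  2.54 -23.76   6.98   0.18] j6 -1.06 F [ 0.2 -0.3 -0.2] w 0.0499 t 40.2
54
91
grip36 [150. 183.]
grip0 [ 88. 181.]
face36 [157. 196.]
pin36 [207. 412.]
cam [244. 404.]
```

View pics/v11.png

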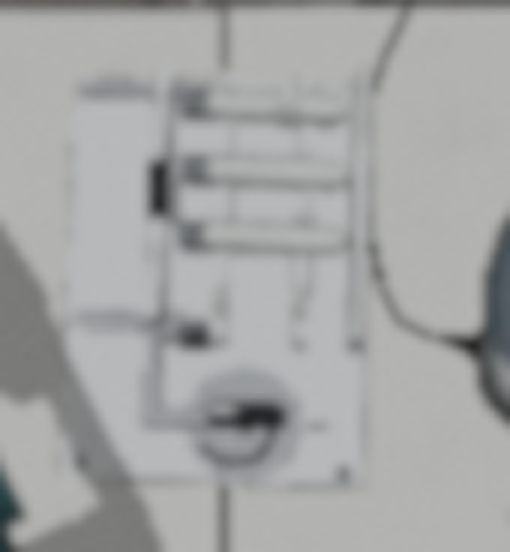

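Grip now at crop x=158 (was ≈90 when open), so the gate is at the buffer. The tubes lie in their notches and the cam pointer faces the bolt. Now I go to the cam with the jaws along its bar.

servo_tool(
  claw=0,
  targets=[
    [1, -6, 0, 0],
    [2, -12, 0, 0],
    [2.5, -18, 0, 0],
    [2.5, -23.8, 0, 0],
    [2.5, -23.8, 3, 0],
    [2.5, -23.8, 7, 0],
    [2.5, -23.8, 7, 0],
    [2.5, -23.8, 7, 0],
  ],
)

```text
time: 41.2
tool_pos: [0.4247, 0.0613, 0.1218]
ee_rot: [-3.141, 0.002, 3.107]
wrist_force: [1.2, 0.4, 0.4]
width: 0.0938
finger_force: 0.0
```

```bash
python3 - <<'E'
from h import *
to(.4239,.0633,.053,178.1)
E
```

```text
at [0.4247 0.0613 0.1218] yaw 178.0 move [ 0.08  0.2   6.88 -0.06] j6 -1.53 F [1.2 0.4 0.4] w 0.0938 t 41.2
```

servo_tool(
  targets=[
    [0, 0.1, 3, 0],
    [0, 0.1, 6, 0],
    [0, 0.1, 6.8, 0],
    [0, 0.1, 6.8, 0],
    [0, 0.1, 6.8, 0],
  ],
)

```text
time: 41.82
tool_pos: [0.4256, 0.0629, 0.0542]
ee_rot: [3.142, 0.003, 3.109]
wrist_force: [-0.4, 0.1, -0.2]
width: 0.0939
finger_force: 0.0
```

```bash
python3 - <<'E'
from h import *
to(.4239,.0633,.053,178.1)
E
```

```text
at [0.4256 0.0629 0.0542] yaw 178.1 move [0.17 0.03 0.12 0.01] j6 -1.52 F [-0.4  0.1 -0.2] w 0.0939 t 41.825
```

servo_tool(
  claw=160,
  targets=[
    [0.1, 0, 0, 0],
    [0.1, 0, 0, 0],
    [0.1, 0, 0, 0],
    [0.1, 0, 0, 0],
    [0.1, 0, 0, 0],
    [0.1, 0, 0, 0],
    [0.1, 0, 0, 0],
  ],
)

```text
time: 42.7
tool_pos: [0.4231, 0.0632, 0.0524]
ee_rot: [3.141, -0.0, 3.108]
wrist_force: [0.0, 1.5, 1.0]
width: 0.0436
finger_force: 30.0
```

servo_tool(
  targets=[
    [0, 0, 0, 8],
    [0, 0, 0, 16],
    [0, 0, 0, 24],
    [0, 0, 0, 32],
    [0, 0, 0, 40],
    [0, 0, 0, 48],
    [0, 0, 0, 56],
    [0, 0, 0, 60],
  ],
)

```text
time: 43.7
tool_pos: [0.4237, 0.0642, 0.0524]
ee_rot: [3.139, -0.002, 2.059]
wrist_force: [2.6, 3.9, -2.0]
width: 0.0439
finger_force: 30.0
```

servo_tool(
  targets=[
    [0, 0, 0, 8],
    [0, 0, 0, 16],
    [0, 0, 0, 24],
    [0, 0, 0, 32],
    [0, 0, 0, 40],
    [0, 0, 0, 48],
    [0, 0, 0, 56],
    [0, 0, 0, 60],
  ],
)

```text
time: 44.7
tool_pos: [0.4249, 0.0642, 0.0524]
ee_rot: [3.139, -0.005, 1.011]
wrist_force: [5.0, 3.8, -3.9]
width: 0.0433
finger_force: 30.0
```

servo_tool(
  targets=[
    [0, 0, 0, 8],
    [0, 0, 0, 16],
    [0, 0, 0, 24],
    [0, 0, 0, 32],
    [0, 0, 0, 40],
    [0, 0, 0, 48],
    [0, 0, 0, 56],
    [0, 0, 0, 60],
  ],
)

```text
time: 45.7
tool_pos: [0.4255, 0.0631, 0.0524]
ee_rot: [-3.141, -0.006, -0.036]
wrist_force: [6.5, 1.6, -4.8]
width: 0.0437
finger_force: 30.0
```

servo_tool(
  targets=[
    [0, 0, 0, 2],
    [0, 0, 0, 2],
    [0, 0, 0, 2],
  ],
)

```text
time: 46.08
tool_pos: [0.4253, 0.0631, 0.0524]
ee_rot: [-3.141, -0.005, -0.065]
wrist_force: [5.2, 0.3, -5.6]
width: 0.0437
finger_force: 30.0
```

```bash
python3 - <<'E'
from h import *
to(.4239,.0633,.053,-1.9); print(get_obs()['wrist_torque'])
E
```

```text
at [0.4253 0.0631 0.0524] yaw -3.7 move [-0.14 -0.01 -0.06 -1.84] j6 1.65 F [ 5.2  0.3 -5.6] w 0.0437 t 46.075
[ 0.25737683 -1.05106438  0.87033955]
```

The stop is felt: 0.87 N m. I'll relax the twist, release, retreat and look.

servo_tool(
  claw=0,
  targets=[
    [0, 0, 0, 0],
    [0, 0, 0, 0],
    [0, 0, 0, 0],
    [0, 0, 0, 0],
    [0, 0, 0, 0],
  ],
)

```text
time: 46.7
tool_pos: [0.4231, 0.0629, 0.0524]
ee_rot: [3.141, 0.0, -0.068]
wrist_force: [0.3, -0.4, 0.3]
width: 0.0906
finger_force: 0.0
```

servo_tool(
  targets=[
    [0, 0, -4, 0],
    [0, 0, -8, 0],
    [0, 0, -12, 0],
    [-4, -6, -14, 0],
    [-4, -12, -14, 0],
    [-4, -18, -14, 0],
    [-4, -24, -14, 0],
    [-4, -24, -14, 0],
  ],
)

```text
time: 47.7
tool_pos: [0.3988, 0.3082, 0.1915]
ee_rot: [3.141, 0.002, -0.062]
wrist_force: [-0.3, 0.5, 0.2]
width: 0.0938
finger_force: 0.0
```

```bash
python3 - <<'E'
from h import *
t=snap('top','t12'); s=snap('side','s12'); to(.4,.3,.19,0)
cv2.imwrite('pics/v12.png',np.hstack([cv2.resize(t[140:232,300:367],None,fx=6,fy=6,interpolation=cv2.INTER_CUBIC),cv2.resize(s[160:252,283:347],None,fx=6,fy=6,interpolation=cv2.INTER_CUBIC)]))
E
```

```text
at [0.3993 0.3052 0.1919] yaw -3.8 move [ 0.11  0.51  0.19 -3.82] j6 2.18 F [-0.1 -0.4 -0.4] w 0.0938 t 47.8
```

View pics/v12.png

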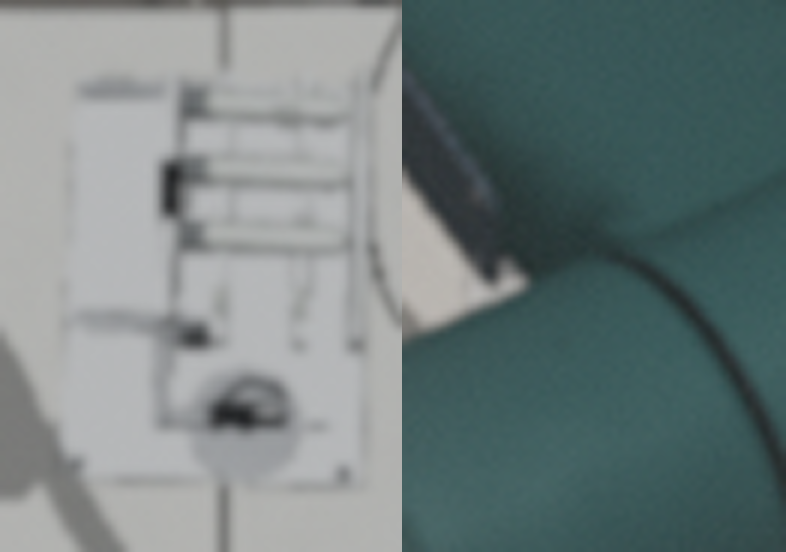

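The gate is drawn in: grip at image column 328.7, as in the locked start. The cam pointer faces −y, and the three tubes are in their grooves. Handing in.

```bash
python3 -c "from bench import *; print(close_job())"
```

```text
the job is handed in; nothing more can be done
None
```

The job is handed in: the three tubes that were on the mat lie in grooves 2–4, the gate is drawn tight and the cam is at its locked stop in the last picture, and the arm never went near the timer, wash bottle or tip box; no verdict was returned.

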